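Switch the hob off and lift the hot lid with the lid lifter

ROBOT

A 7-joint arm with a two-finger parallel gripper is mounted at the origin on a cart in front of the work surface, level with it; the furniture and walls round the work are solid. World frame = base frame: x ahead of the robot, y to its left, z up, the work surface at z = 0. Lengths are in m, angles in rad, forces in N, time in s.
With the tool pointing down it reaches from about 0.4 to 0.875 m from the base axis. Payload 19.3 kg.
Tool frame: the origin (TCP) lies on the mounting face of the last link; the fingertips stand 173 mm ahead of it and the grasp point (between the pads) lies 155 mm ahead of it; z points along the fingers, y is the line along which they close (so a half turn about z gives the same grasp; the last joint's range is limited). The gripper opens to 85 mm and grips with 20 to 120 N. Pads are 22 mm wide; open, the fingers measure 114 mm over their backs; the gripper's body (76 mm by 85 mm) begins 54 mm behind the grasp point. The pads swing forward as they close: fully open they stand 13 mm farther back than shut.
Start: joints at [1.149, 0.521, -0.036, 1.599, 0.021, 1.021, -0.113], TCP at [0.215, -0.587, 0.405] pointing down, gripper open.
Joint ranges: [-2.91, 2.91], [-0.3, 2.13], [-1.5, 1.42], [0.17, 2.43], [-1.26, 4.41], [0.16, 1.93], [-2.52, 2.52]. Speed limits (rad/s): [1.89, 1.89, 2.39, 2.39, 3.01, 3.01, 3.01].

INTERFACE

Orientations are given as a rotation vector (axis times angle).
In Python, from workcell import arm gives the robot as it stands.
- The arm moves only by the shell command python3 -m pendant 'ROWS' [FORCE]. ROWS is JSON, a list of rows, each an object with "linear": the shift along the world's x, y, z in cm, a list of three; "twist": the turn, a rotation vector about the world's x, y, z in rad, a list of three; "fingers": the opening, from 0 (shut) to 1 (fully open). In form: [{"linear": [tx, ty, tz], "twist": [rx, ry, rz], "fingers": fingers}, ...]. A call has 1 to 8 rows; each row is the pose to reach, as a shift and turn from the pose commanded when the call began; what a row does not reach only later rows make up. A row lasts 1/12 s, in which the tool goes at most 41.7 mm and 7.16 degrees, less where a joint would pass 70% of its speed; a pose out of reach is approached as far as the arm can. A call with a gripper value outside its range is refused whole. The fingers move at their own pace and stop on an object; FORCE is the grip in N (left out, the last holds). Time passes only in rows, so rows that repeat a pose let the fingers close. It gives the time, the measured TCP pose, the force, the opening and the grip force at its end, in the units of the state.
- arm.sense(): the state, without advancing time (a new reading comes with each control period).
- arm.capture(name): name is "side" or "top"; returns a dict with "color" (400x640x3 uint8, red, green, blue), "vfov" (degrees; the focal length in pixels is half the picture's height over the tangent of half this angle, whatever the lens; pixels are square), "cx", "cy" (the principal point, pixels), "R" (3x3) and "t" (3): a world point X has camera coordinates R X + t. Camera axes: x right, y down, z forward; pixel columns grow to the right and rows downward; lengths in m; the calibration is good to about 2 mm. A picture is of the moment at which its call begins. There is no depth.
- arm.job_done(): hands the job in; it is judged then, once.
The state is a dict: "time_s": time; "joint_positions": joint angles; "qd": joint speeds; "joint_efforts": joint torques, N m; "eef_pos": TCP position; "orientation": TCP orientation; "contact_force": force on the tool from outside, world axes, zero at the start; "moment": the same for the moment, N m; "opening": finger opening in m; "grip_force": force on a finger pad.
Only numpy, scipy, OpenCV 4.12 (cv2) and the standard library are available. Lean on these libraries where they do the work, as an engineer would, in place of code of your own. Each camera call takes 0.05 s, during which the arm holds its last target. There are 200 camera calls.

TASK

The casserole is done: first turn the hob's knob anticlockwise all the way back against its zero stop. Then lift the hot lid off by its loop with the lid lifter, keeping it level and never touching lid or pot with the gripper, and set it down gently, loop up, in the middle of the cork trivet; finally stand the lifter upright on the worktop clear of the lid. Leave the pot and everything else standing where it is.

Things in the scene. Friction and masses are not known exactly. Their poses are not given: they have to be found in the camera images.
- hob: portable electric hob, white deck on black base, 204 (x) x 314 (y) mm, deck 55 mm above the worktop, does not move. Origin under its centre; x = to its back, y = to its left. Round dark plate, top 63 mm high, 152 mm across, centred at (0, -55) mm; control section with one knob at its left, vertical knob axis at (-30, 105) mm
- hob_knob (a joint): turn of the hob's knob in rad: 0 = against the zero stop (white pointer line towards the long black mark at the back of the knob), grows clockwise seen from above, 4.7 = the other stop. Stays where it is left; friction about 0.08 N m
- knob_grip (a point): centre of the knob's top, on its axis, 89 mm above the worktop. Black knob: round skirt 60 mm across, its top 24 mm below this point; on it an upright grip bar 56 mm long, 14 mm thick, 24 mm high, to pinch across its thickness. x = along the bar towards the end with the white pointer line, y = across the bar
- casserole: plain steel pot on the hob's plate, loose, 1.7 kg, 164 mm across, 75 mm high; two side handles at its +x and -x sides reach 111 mm from the axis, 52 to 65 mm above its underside. Origin: centre of its underside, z up
- pot_lid: plain steel lid on the pot, loose, about 0.28 to 0.5 kg, 173 mm across. Origin: centre of the face that lies on the pot's rim; below it a locating disc 149 mm across reaches 6 mm down into the pot (4.5 mm play all round), above it a low dome rises 16 mm at the middle. On the trivet its origin is 22 mm above the worktop. Loop handle: see loop_bar
- loop_bar (a point): middle of the axis of the lid's loop bar, 47 mm above the lid's origin. Round steel bar of 8 mm along y, straight for 56 mm; its legs go down to the lid at y = +-36 mm (64 mm clear between them); 27 mm clear height from the dome to the bar. x = the way through the loop (either way round)
- lid_lifter: steel lid lifter, 0.22 kg, 110 mm high, C-shaped from the side, standing upright on its forked foot. Origin: underside of the foot, straight below the middle of the grip; x = towards the tips of the fork, z up. The foot reaches from x = -37 mm (heel, with the upright strap that carries the grip) to x = +28.5 mm (tips)
- fork_mid (a point): middle of the fork's top face, 5 mm above the foot's underside; the axes of the lifter. Two flat tines 5 mm thick, 36 mm wide over both; the tips turn up in the last 4 mm, to 7 mm above this face. A bar can lie across the tines from x = -28 to +20 mm; the strap behind (x = -37 to -32 mm) is 36 mm wide at the foot, 24 mm higher up
- lifter_grip (a point): point to grip: middle of the lifter's dark wooden grip, 100 mm above the foot's underside. Grip bar 20 x 20 mm, 96 mm long along the lifter's x (from -40 to +56 mm); pinch it across y
- trivet: round cork trivet, 180 mm across, fixed, on the draining board; its top is 16 mm above the worktop. Origin: under its centre, at worktop height
- salt_jar: bystander: small jar with white cap, 47 mm across, 98 mm high; origin under its centre
- milk_carton: bystander: tall drink carton 73 x 73 x 210 mm, on the draining board (top 4 mm above the worktop) between hob and trivet; origin under its centre
- honey_jar: bystander: jar with grey cap, 65 mm across, 92 mm high, on the draining board; origin under its centre
- mug: bystander: mug with handle, 96 mm high; its round body, 80 mm across, is centred 16 mm to its own +y of the origin, the handle reaches 60 mm to -y
- tea_spoon: bystander: teaspoon lying flat, 130 x 26 x 11 mm, long along its x; origin under its centre
There are look-alikes about, which are no part of the job. What is shaped like the lid_lifter but blue is not meant.

How it is judged:
On the way, in this order (a step that is already met when the one before it is completed fails the run):
1. the knob is back against its zero stop, with the lid still on the pot (value of joint hob_knob below 0.05 rad and z of pot_lid in the frame of casserole below 0.08 m), for 0.2 s.
2. the lid hangs on the lifter, clear of the pot (z of pot_lid in the frame of casserole above 0.095 m and contact force between lid_lifter and pot_lid above 1.5 N and angle between pot_lid's own z axis and vertical below 0.2 rad), for 0.3 s.
3. the lid lies flat on the trivet, the lifter off it (horizontal distance between pot_lid and trivet below 0.025 m and height (world z) of pot_lid below 0.027 m and contact force between lid_lifter and pot_lid below 0.2 N), for 0.2 s.
At the end, for the whole second after the job is handed in: Knob within 0.05 rad of its zero stop; lid flat, loop up, at rest on the trivet, centres within 25 mm; lifter released, upright (within 0.1 rad) on worktop or draining board, touching neither lid nor trivet; pot within 20 mm of its start (all of step 3 and value of joint hob_knob below 0.05 rad and height (world z) of pot_lid above 0.018 m and angle between pot_lid's own z axis and vertical below 0.08 rad and linear speed of each of pot_lid, lid_lifter below 0.02 m/s and height (world z) of lid_lifter between -0.01 and 0.012 m and angle between lid_lifter's own z axis and vertical below 0.1 rad and contact force between lid_lifter and trivet below 0.2 N and distance of casserole from where it was at the start of the episode below 0.02 m).
It fails at once if the gripper or arm touches the hot lid or pot (contact force between any of the fingers, the arm and pot_lid above 0.5 N or contact force between any of the fingers, the arm and casserole above 0.5 N).
It fails at once if the lid tips by more than 0.3 rad (17 degrees) (angle between pot_lid's own z axis and vertical above 0.3 rad).
It fails at once if the lid is dropped or banged on the trivet (more than 40 N) (contact force between pot_lid and trivet above 40 N).
It fails at once if the pot is shifted by more than 20 mm (distance of casserole from where it was at the start of the episode above 0.02 m).
It fails at once if a bystander is shifted or knocked by more than 30 mm (distance of any of salt_jar, milk_carton, honey_jar, mug, tea_spoon from where it was at the start of the episode above 0.03 m).
It also fails if it takes over 72 s, if anything falls off the work surface, if the arm or the gripper's body presses on something with over 40 N, if the wrist force passes 120 N, or if a joint passes its speed limit or range.

## Working session

There is one attempt and no reset: what is moved stays moved. The work goes in short steps, Python scripts to look and compute and a shell command to move; the robot and the scene stay as the last step left them, time stands still between calls to the robot, and variables do not carry over. Pictures are saved under pics/ and viewed, at most 10 in all, crops included, and the job is handed in when it is done.

```bash
mkdir -p pics
cat > h.py <<'E'
import numpy as np, cv2
from workcell import arm
def cap(n,f=None):
    c=arm.capture(n)
    if f: cv2.imwrite('pics/'+f,c['color'][:,:,::-1])
    return c
def foc(c): return c['color'].shape[0]/2/np.tan(np.radians(c['vfov'])/2)
def ray(c,u,v):
    R=np.array(c['R']);t=np.array(c['t']);f=foc(c)
    return -R.T@t, R.T@np.array([(u-c['cx'])/f,(v-c['cy'])/f,1])
def plane(c,u,v,z):
    o,d=ray(c,u,v); return o+d*(z-o[2])/d[2]
def proj(c,X):
    p=np.array(c['R'])@np.array(X)+np.array(c['t']); f=foc(c)
    return [p[0]/p[2]*f+c['cx'],p[1]/p[2]*f+c['cy']]
E
python3 - <<'E'
from h import *
import pickle
d={}
for n in('top','side'):
    c=cap(n,n+'0.png');d[n]=c;print(n,c['vfov'],c['cx'],c['cy'],np.round(ray(c,c['cx'],c['cy']),3).tolist())
pickle.dump(d,open('c0.pkl','wb'))
print(arm.sense())
E
```

```text
top 51.11758444873248 324.75681538871703 204.85638197132863 [[-0.062, -0.288, 1.54], [0.394, 0.063, -0.917]]
side 57.04933218624412 317.76444231226856 198.89265970273672 [[0.62, -1.194, 0.926], [-0.066, 0.799, -0.598]]
{'time_s': 0.1, 'joint_positions': array([ 1.14883178,  0.52194848, -0.03633539,  1.59991352,  0.02120151,
        1.02113763, -0.11278334]), 'qd': array([-0.00118538, -0.00316219,  0.00067814, -0.00026391, -0.00039751,
        0.00102742, -0.00024244]), 'joint_efforts': array([ 2.40667447e-03, -9.28486276e+01,  1.98358767e+00, -3.70533049e+01,
        1.81964430e-02,  5.36043837e-03, -1.24007786e-05]), 'eef_pos': array([ 0.21528944, -0.58662322,  0.40420024]), 'orientation': array([-3.09214594e+00, -5.49552126e-01,  3.87373586e-04]), 'contact_force': array([-0.22777093,  0.13559478,  0.7352112 ]), 'moment': array([ 0.05598373, -0.01533008,  0.01653066]), 'grip_force': 0.0, 'opening': 0.08537577492598893}
```

View pics/top0.png

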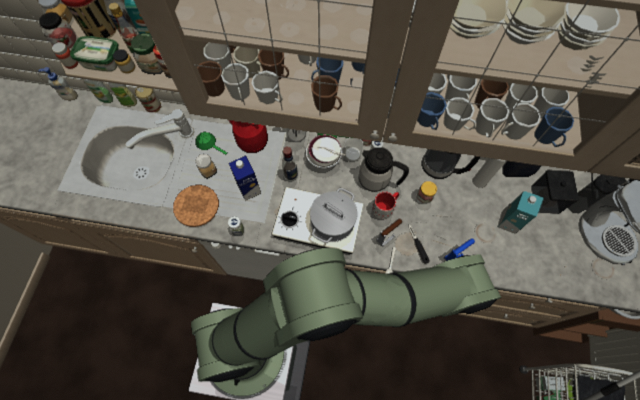

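View pics/side0.png

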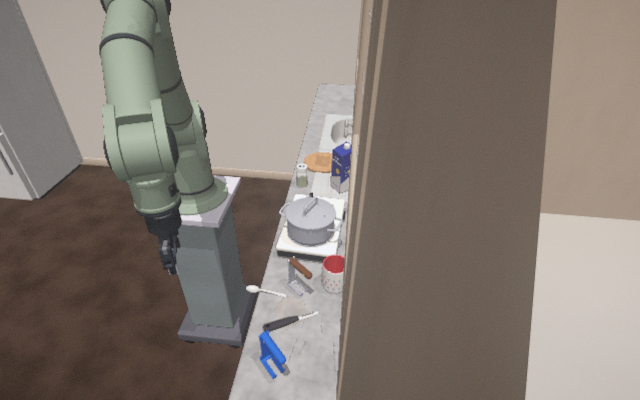

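Top view: trivet about (196,205), salt jar (235,226), carton (245,178), knob (290,218), lid loop (335,212), lifter (390,232), blue look-alike (460,250). Side view: lifter (300,275), pot (311,220), trivet (322,161). I'll enlarge both.

Run:
```python
from h import *
import pickle
d=pickle.load(open('c0.pkl','rb'))
t=d['top']['color'][:,:,::-1];s=d['side']['color'][:,:,::-1]
a=cv2.resize(t[175:265,265:425],None,fx=5,fy=5,interpolation=cv2.INTER_CUBIC)
b=cv2.resize(s[150:305,230:360],None,fx=3.8,fy=3.8,interpolation=cv2.INTER_CUBIC)
cv2.imwrite('pics/a.png',a);cv2.imwrite('pics/b.png',b)
def blobs(c,m,amin):
    n,l,st,ce=cv2.connectedComponentsWithStats(m.astype(np.uint8))
    for i in range(1,n):
        if st[i,4]>amin: print(st[i].tolist(),ce[i].round(1).tolist())
for n in d:
    h=cv2.cvtColor(d[n]['color'],cv2.COLOR_RGB2HSV)
    m=(h[...,0]<20)&(h[...,0]>5)&(h[...,1]>120)&(h[...,2]>50)
    print(n);blobs(d[n],m,40)
c=d['top']
print('trivet',plane(c,196,205,.016), 'salt',plane(c,235,220,.098),'lid',plane(c,335,212,.185),'knob',plane(c,290,217,.089),'lifter',plane(c,390,230,.11))
```

```text
top
[46, 4, 25, 16, 191] [59.9, 10.5]
[259, 50, 15, 16, 126] [266.4, 57.3]
[202, 68, 18, 15, 162] [208.8, 75.1]
[481, 80, 11, 13, 53] [484.9, 86.3]
[312, 83, 7, 14, 60] [315.5, 89.2]
[321, 84, 15, 14, 76] [325.4, 92.5]
[200, 164, 14, 12, 65] [207.6, 169.9]
[174, 185, 45, 42, 1432] [195.7, 205.4]
[382, 220, 20, 15, 94] [391.4, 227.0]
[598, 309, 42, 17, 310] [616.2, 317.8]
[541, 323, 68, 19, 653] [577.7, 331.9]
side
trivet [0.50530831 0.32045391 0.016     ] salt [0.44061155 0.12828785 0.098     ] lid [ 0.49838125 -0.23469919  0.185     ] knob [ 0.4898998  -0.06839952  0.089     ] lifter [ 0.4930615  -0.43992396  0.11      ]
```

View pics/a.png

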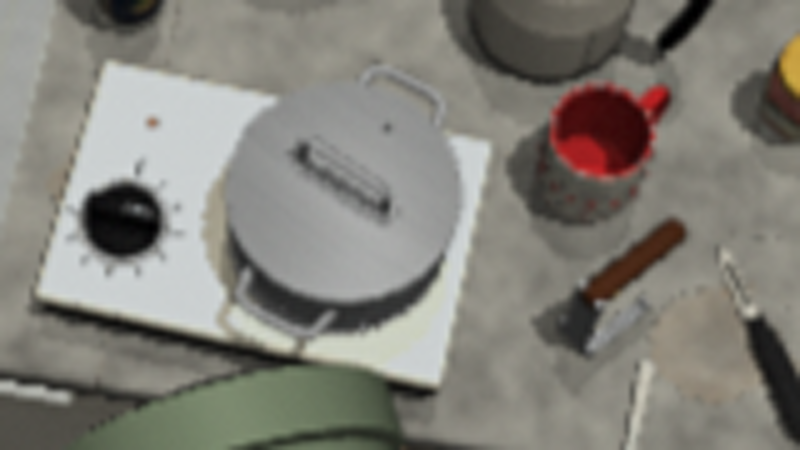

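View pics/b.png

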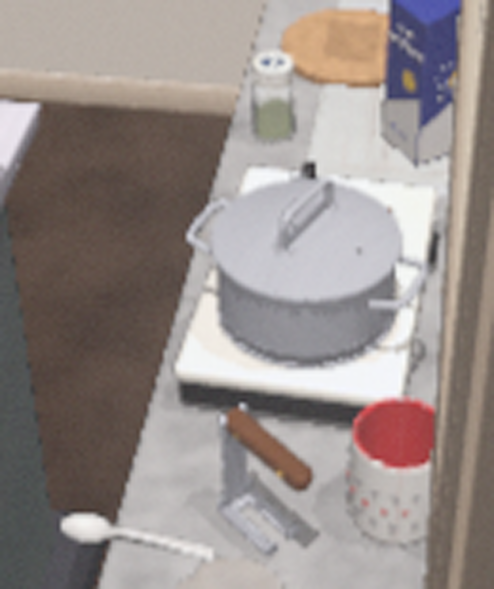

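Crop A: knob about (122,218), loop from (300,150) to (388,208), lifter grip from (588,290) to (680,230), with the strap at the lower-left end and the tips to the right. Crop B shows the same lifter, grip (232,420) to (303,480). Now for numbers and a zoom on the knob.

Run:
```python
from h import *
import pickle
from scipy.optimize import least_squares
d=pickle.load(open('c0.pkl','rb'));c=d['top'];s=d['side']
A=lambda u,v,z:plane(c,u/5+265-.4,v/5+175-.4,z)
B=lambda u,v,z:plane(s,u/3.8+230-.37,v/3.8+150-.37,z)
def q(m,lo): # largest blob
    n,l,st,ce=cv2.connectedComponentsWithStats(m.astype(np.uint8)); return ce
P=[A(*p,.055) for p in[(107,62),(490,143),(438,388),(38,300)]]
print('hob corners',np.round(P,4).tolist())
print('sizes',[np.linalg.norm(P[i]-P[(i+1)%4]).round(4) for i in range(4)],'ctr',np.mean(P,0))
ctr=np.mean(P,0)[:2]; y=(P[0]-P[1]+P[3]-P[2])[:2];y/=np.linalg.norm(y);x=np.array([y[1],-y[0]])
print('yaw',np.arctan2(x[1],x[0]),'plate',ctr-.055*y,'knob',ctr-.03*x+.105*y)
k=ctr-.03*x+.105*y; print('knob px top',proj(c,[*k,.089]),proj(c,[*k,.065]),'side',proj(s,[*k,.089]))
for n,F,e in(('top',A,[(300,150),(388,206)]),('side',B,[(286,238),(330,188)])):
    L=[F(*p,.187) for p in e];print('loop',n,np.round(L,4).tolist(),'mid',np.mean(L,0).round(4),'ang',np.degrees(np.arctan2(*(L[1]-L[0])[[1,0]])))
for n,cc in d.items():
    h=cv2.cvtColor(cc['color'],cv2.COLOR_RGB2HSV).astype(int)
    m=((h[...,0]<15)&(h[...,1]>100)&(h[...,2]>30)&(h[...,2]<150))
    r=np.zeros_like(m); 
    if n=='top': r[215:240,378:406]=1
    else: r[253:282,286:315]=1
    m&=r; pts=np.argwhere(m)[:,::-1].astype(np.float32)
    (u,v),wh,an=cv2.minAreaRect(pts); bx=cv2.boxPoints(((u,v),wh,an))
    e=sorted([tuple((bx[i]+bx[(i+1)%4])/2) for i in range(4)],key=lambda p:-np.hypot(p[0]-u,p[1]-v))[:2]
    Q=[plane(cc,*p,.1) for p in e]
    print('grip',n,len(pts),(u,v),np.round(Q,4).tolist(),np.mean(Q,0).round(4),np.linalg.norm(Q[0]-Q[1]),np.degrees(np.arctan2(*(Q[1]-Q[0])[[1,0]])))
h=cv2.cvtColor(c['color'],cv2.COLOR_RGB2HSV)
# lid outline by top, red rim etc. check salts
m=cv2.inRange(h,(5,120,50),(20,255,255)); m[:180]=0;m[230:]=0;m[:,230:]=0;m[:,:160]=0
cn=max(cv2.findContours(m,0,2)[0],key=len);Z=np.array([plane(c,*p[0],.016)[:2] for p in cn])
(cx,cy),r=cv2.minEnclosingCircle(Z.astype(np.float32));print('trivet',cx,cy,r,Z.mean(0))
kk=cv2.resize(c['color'][195:240,268:313,::-1],None,fx=12,fy=12,interpolation=cv2.INTER_CUBIC)
cv2.imwrite('pics/k.png',kk)
```

```text
hob corners [[0.6251, -0.0223, 0.055], [0.6066, -0.3293, 0.055], [0.4042, -0.3173, 0.055], [0.4219, -0.0116, 0.055]]
sizes [np.float64(0.3075), np.float64(0.2027), np.float64(0.3063), np.float64(0.2035)] ctr [ 0.51445497 -0.17012541  0.055     ]
yaw -0.05878720839079027 plate [ 0.51122354 -0.22503039] knob [ 0.4906759  -0.06354419]
knob px top [np.float64(288.766711876694), np.float64(216.60703866440787)] [np.float64(289.24593598474166), np.float64(218.9690790230317)] side [np.float64(308.4113327086363), np.float64(195.98213250785548)]
loop top [[0.5193, -0.1942, 0.187], [0.4876, -0.2618, 0.187]] mid [ 0.5035 -0.228   0.187 ] ang -115.10990648510233
loop side [[0.5052, -0.2846, 0.187], [0.5347, -0.2099, 0.187]] mid [ 0.52   -0.2473  0.187 ] ang 68.46517903787696
grip top 103 (391.2769470214844, 227.21002197265625) [[0.5435, -0.4764, 0.1], [0.4742, -0.413, 0.1]] [ 0.5088 -0.4447  0.1   ] 0.09400957585933853 137.54843168201447
grip side 112 (299.86474609375, 267.2411804199219) [[0.4759, -0.4095, 0.1], [0.5432, -0.4689, 0.1]] [ 0.5096 -0.4392  0.1   ] 0.08979193763960142 -41.38174942496255
trivet 0.5051394701004028 0.32144758105278015 0.08907575160264969 [0.50780307 0.31536523]
```

View pics/k.png

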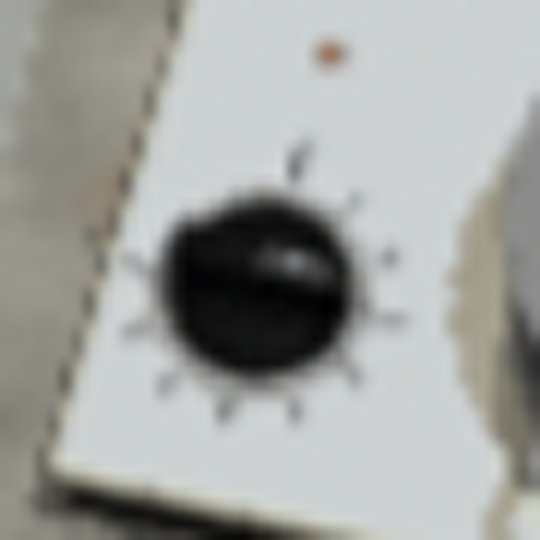

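Knob zoom: the white pointer runs from the axis (255,258) to the right, to about (315,275). The bar lies nearly along hob y with the pointer to the right, so the knob reads about 1.6 rad. Next the exact angle, the lid fit and the tool yaw.

Run:
```python
from h import *
import pickle
from scipy.optimize import least_squares
from scipy.spatial.transform import Rotation as Ro
d=pickle.load(open('c0.pkl','rb'));c=d['top'];s=d['side']
A=lambda u,v,z:plane(c,u/5+265-.4,v/5+175-.4,z)
B=lambda u,v,z:plane(s,u/3.8+230-.37,v/3.8+150-.37,z)
for n,F,p in(('top',A,[(225,190),(462,195),(250,113),(440,270),(250,265),(345,303)]),('side',B,[(210,240),(402,245),(308,178),(305,302)])):
    Q=np.array([F(*q,.138)[:2] for q in p])
    r=least_squares(lambda x:np.hypot(*(Q-x[:2]).T)-.0865,Q.mean(0));print('lid',n,r.x,(r.fun*1000).round(1))
K=lambda u,v,z:plane(c,u/12+268-.46,v/12+195-.46,z)
P=[K(*q,.089) for q in[(262,252),(315,272)]];v=P[1]-P[0];print('ptr',np.round(P,3).tolist(),np.degrees(np.arctan2(v[1],v[0])))
P=[K(*q,.089) for q in[(175,240),(350,283)]];v=P[1]-P[0];print('bar',np.degrees(np.arctan2(v[1],v[0])),np.mean(P,0))
print('long mark',np.round(K(300,160,.055),3))
g=c['color'][209:228,279:301].mean(2).astype(int);print(g)
print('toolRM',Ro.from_rotvec(arm.sense()['orientation']).as_matrix().round(3).tolist())
for n,p,z in(('carton',(240,162),.214),('honey',(206,162),.096),('salt',(235,220),.098)):print(n,plane(c,*p,z).round(3))
```

```text
lid top [ 0.51353426 -0.22673691] [-1.1 -0.1  5.5  5.4  1.3 -0.7]
lid side [ 0.51542251 -0.21975718] [-0.3 -0.3  2.1  2.1]
ptr [[0.495, -0.065, 0.089], [0.491, -0.083, 0.089]] -102.21770834633394
bar -95.04272622348053 [ 0.49217365 -0.06565897  0.089     ]
long mark [ 0.542 -0.065  0.055]
[[170 203 206 206 206 207 206 207 207 207 207 209 203 134 182 206 208 207
  206 206 206 206]
 [182 207 207 207 206 207 207 206 193 190 176 178 186 171 196 207 207 208
  204 205 207 206]
 [191 207 207 207 206 207 196 181 144 130 106 104 117 144 173 189 203 204
  177 194 206 207]
 [202 207 208 204 181 177 147 110  69  53  39  35  40  69 101 137 167 178
  183 200 206 206]
 [207 208 206 163 108  96  69  35  19  16  17  17  15  21  34  68 119 163
  196 207 207 207]
 [208 208 185 104  37  25  19  18  17  14  15  18  19  16  15  23  67 145
  187 203 207 205]
 [206 206 146  59  18  16  18  18  21  19  23  42  35  35  23  15  30 100
  158 189 200 186]
 [177 191 122  40  11  13  16  17  20  22  43  63  79 111  78  49  28  54
  139 178 180 154]
 [169 151  97  36   7   5   7   8  13  15  31  44  60  88  75  67 
[... 411 characters left out ...]
6  89  28  15  18  19  20  21  19  19  20  21  17  12  21  83
  144 177 190 184]
 [189 191 170 135  71  23  16  16  18  20  20  22  22  21  18  15  45 123
  170 197 206 206]
 [206 207 196 172 123  66  28  14  15  20  18  21  19  20  26  55 111 134
  184 204 207 207]
 [207 207 204 186 156 131  92  53  29  22  21  26  33  53  91 126 145 149
  170 199 206 206]
 [206 206 174 170 183 163 144 132 111  86  77  95 119 133 145 170 185 187
  159 191 206 206]
 [206 203 170 181 202 193 173 158 144 139 133 138 149 170 187 197 205 205
  189 199 207 206]]
toolRM [[0.939, 0.345, -0.0], [0.345, -0.939, 0.001], [-0.0, -0.001, -1.0]]
carton [0.622 0.133 0.214]
honey [0.66  0.303 0.096]
salt [0.441 0.128 0.098]
```

```bash
python3 -m pendant '[{"linear":[3,4,5],"twist":[0,0,0.1],"fingers":1},{"linear":[14,26,5],"twist":[0,0,0.6],"fingers":1},{"linear":[14,26,5],"twist":[0,0,0.6],"fingers":1},{"linear":[14,26,5],"twist":[0,0,0.6],"fingers":1},{"linear":[14,26,5],"twist":[0,0,0.6],"fingers":1},{"linear":[14,26,5],"twist":[0,0,0.6],"fingers":1},{"linear":[14,26,5],"twist":[0,0,0.6],"fingers":1},{"linear":[14,26,5],"twist":[0,0,0.6],"fingers":1}]' 40
```

```text
time_s: 0.77
eef_pos: [0.3573, -0.3223, 0.4552]
orientation: [-2.789, -1.445, -0.002]
contact_force: [2.2, 0.0, 0.8]
opening: 0.0852
grip_force: 0.0
```

```bash
python3 -m pendant '[{"linear":[13.5,26.2,0],"twist":[0,0,0.48],"fingers":1},{"linear":[13.5,26.2,0],"twist":[0,0,0.48],"fingers":1},{"linear":[13.5,26.2,0],"twist":[0,0,0.48],"fingers":1},{"linear":[13.5,26.2,0],"twist":[0,0,0.48],"fingers":1},{"linear":[13.5,26.2,0],"twist":[0,0,0.48],"fingers":1},{"linear":[13.5,26.2,0],"twist":[0,0,0.48],"fingers":1},{"linear":[13.5,26.2,0],"twist":[0,0,0.48],"fingers":1},{"linear":[13.5,26.2,0],"twist":[0,0,0.48],"fingers":1}]'; python3 -c "
from h import *;print(arm.sense()['joint_positions'])"
```

```text
time_s: 1.43
eef_pos: [0.4924, -0.0581, 0.4548]
orientation: [-2.362, -2.07, -0.004]
contact_force: [-0.8, 0.4, -0.9]
opening: 0.0854
grip_force: 0.0
[ 0.42792377  0.29471413 -0.53139169  1.85052737  0.16838929  1.03982272
 -0.30160228]
```

```bash
python3 -m pendant '[{"linear":[0,0,-4],"twist":[0,0,0],"fingers":1},{"linear":[0,0,-8],"twist":[0,0,0],"fingers":1},{"linear":[0,0,-12],"twist":[0,0,0],"fingers":1},{"linear":[0,0,-15],"twist":[0,0,0],"fingers":1},{"linear":[0,0,-15],"twist":[0,0,0],"fingers":1},{"linear":[0,0,-15],"twist":[0,0,0],"fingers":1}]'; python3 -c "
from h import *;cap('top','t1.png')
c=cv2.imread('pics/t1.png')[170:250,250:360];cv2.imwrite('pics/t1c.png',cv2.resize(c,None,fx=6,fy=6,interpolation=2));print(arm.sense()['eef_pos'])"
```

```text
time_s: 1.93
eef_pos: [0.4902, -0.0646, 0.3044]
orientation: [-2.368, -2.061, 0.002]
contact_force: [-0.2, 0.1, 0.8]
opening: 0.0854
grip_force: 0.0
[ 0.49075401 -0.06459579  0.30577243]
```

View pics/t1c.png

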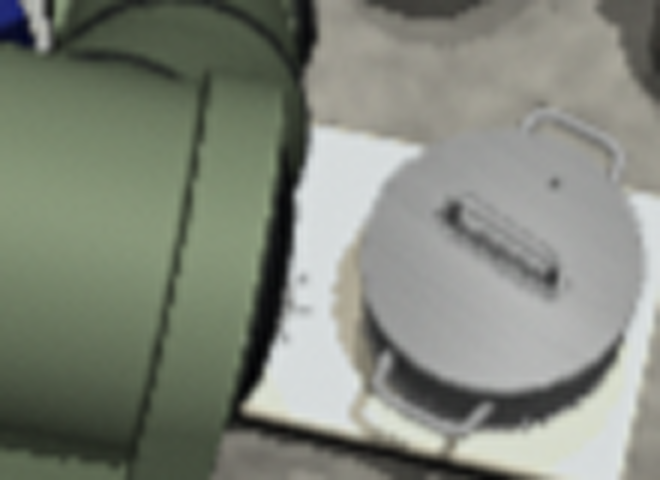

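The arm hides the knob; pot and lid are undisturbed, and the TCP stands within a millimetre of its target. I'll go down and pinch.

```bash
python3 -m pendant '[{"linear":[0,0,-3],"twist":[0,0,0],"fingers":1},{"linear":[0,0,-6.3],"twist":[0,0,0],"fingers":1},{"linear":[0,0,-6.3],"twist":[0,0,0],"fingers":1},{"linear":[0,0,-6.3],"twist":[0,0,0],"fingers":0},{"linear":[0,0,-6.3],"twist":[0,0,0],"fingers":0},{"linear":[0,0,-6.3],"twist":[0,0,0],"fingers":0},{"linear":[0,0,-6.3],"twist":[0,0,0],"fingers":0},{"linear":[0,0,-6.3],"twist":[0,0,0],"fingers":0}]' 40; python3 -m pendant '[{"linear":[0,0,0],"twist":[0,0,0],"fingers":0},{"linear":[0,0,0],"twist":[0,0,0],"fingers":0},{"linear":[0,0,0],"twist":[0,0,0],"fingers":0},{"linear":[0,0,0],"twist":[0,0,0],"fingers":0},{"linear":[0,0,0],"twist":[0,0,0],"fingers":0},{"linear":[0,0,0],"twist":[0,0,0],"fingers":0}]' 40; python3 -c "
from h import *;print(arm.sense()['moment'])"
```

```text
time_s: 2.65
eef_pos: [0.4906, -0.0649, 0.2429]
orientation: [2.37, 2.06, 0.002]
contact_force: [0.7, 0.1, -0.1]
opening: 0.0256
grip_force: 0.0
time_s: 3.15
eef_pos: [0.4928, -0.0653, 0.2433]
orientation: [2.367, 2.058, 0.008]
contact_force: [15.1, -7.2, 4.9]
opening: 0.0129
grip_force: 46.0
[-1.24489994 -3.12630767 -0.05231396]
```

```bash
python3 -m pendant '[{"linear":[0.2,-0.05,0],"twist":[0,0,0.1],"fingers":0},{"linear":[0.25,-0.1,0],"twist":[0,0,0.2],"fingers":0},{"linear":[0.25,-0.1,0],"twist":[0,0,0.3],"fingers":0},{"linear":[0.25,-0.1,0],"twist":[0,0,0.4],"fingers":0},{"linear":[0.25,-0.1,0],"twist":[0,0,0.5],"fingers":0},{"linear":[0.25,-0.1,0],"twist":[0,0,0.6],"fingers":0},{"linear":[0.25,-0.1,0],"twist":[0,0,0.7],"fingers":0},{"linear":[0.25,-0.1,0],"twist":[0,0,0.8],"fingers":0}]'; python3 -c "
from h import *;print(arm.sense()['moment'],arm.sense()['joint_positions'])"
```

```text
time_s: 3.82
eef_pos: [0.4956, -0.0651, 0.2434]
orientation: [1.37, 2.819, 0.008]
contact_force: [21.2, 5.3, -3.0]
opening: 0.013
grip_force: 45.0
[ 1.00193792 -4.27432577 -0.14994606] [ 0.46265946  0.63984655 -0.6046102   2.02923262  0.59924915  0.64273449
  0.12545641]
```

```bash
python3 -m pendant '[{"linear":[0,0,0],"twist":[0,0,0.1],"fingers":0},{"linear":[0,0,0],"twist":[0,0,0.2],"fingers":0},{"linear":[0,0,0],"twist":[0,0,0.3],"fingers":0},{"linear":[0,0,0],"twist":[0,0,0.4],"fingers":0},{"linear":[0,0,0],"twist":[0,0,0.5],"fingers":0},{"linear":[0,0,0],"twist":[0,0,0.6],"fingers":0}]'; python3 -c "
from h import *;print(arm.sense()['moment'],arm.sense()['joint_positions'])"
```

```text
time_s: 4.32
eef_pos: [0.4965, -0.0639, 0.2435]
orientation: [0.473, 3.095, 0.01]
contact_force: [29.7, 15.2, -12.6]
opening: 0.013
grip_force: 43.4
[ 3.22952183 -6.18792622 -0.20578052] [ 0.56388666  0.6832564  -0.75259237  2.02329059  0.72031777  0.70561063
  0.61953592]
```

```bash
python3 -m pendant '[{"linear":[0.2,0.1,0],"twist":[0,0,0.03],"fingers":0},{"linear":[0.35,0.2,0],"twist":[0,0,0.06],"fingers":0},{"linear":[0.35,0.2,0],"twist":[0,0,0.1],"fingers":0},{"linear":[0.35,0.2,0],"twist":[0,0,0.15],"fingers":0},{"linear":[0.35,0.2,0],"twist":[0,0,0.2],"fingers":0}]'; python3 -c "
from h import *;s=arm.sense();print(s['moment'],s['orientation'],s['joint_positions'])"
```

```text
time_s: 4.73
eef_pos: [0.498, -0.0625, 0.2433]
orientation: [0.167, 3.132, 0.004]
contact_force: [9.0, 9.2, 11.0]
opening: 0.0129
grip_force: 46.8
[ 1.99792826 -1.60769211 -0.15641352] [0.16706109 3.13177908 0.00356394] [ 0.5892566   0.70204915 -0.79768836  2.01653137  0.754478    0.73800505
  0.7847425 ]
```

```bash
python3 -m pendant '[{"linear":[0,0,0],"twist":[0,0,0.05],"fingers":0},{"linear":[0,0,0],"twist":[0,0,0.1],"fingers":0},{"linear":[0,0,0],"twist":[0,0,0.15],"fingers":0},{"linear":[0,0,0],"twist":[0,0,0.15],"fingers":0}]'; python3 -c "
from h import *;s=arm.sense();print(s['moment'],s['orientation'],s['joint_positions'])"
```

```text
time_s: 5.07
eef_pos: [0.4985, -0.0624, 0.2434]
orientation: [-0.068, 3.134, 0.005]
contact_force: [12.2, 10.4, 9.5]
opening: 0.0128
grip_force: 71.7
[ 2.37974026 -2.68474653 -1.03677557] [-0.06770534  3.13410335  0.0048889 ] [ 0.6119774   0.7153858  -0.83223756  2.01467457  0.78081122  0.75552733
  0.91271843]
```

The moment jumped at the turned angle, so the knob is at its stop. Release and rise.

```bash
python3 -m pendant '[{"linear":[0,0,0],"twist":[0,0,0],"fingers":0.6},{"linear":[0,0,0],"twist":[0,0,0],"fingers":0.6},{"linear":[0,0,0],"twist":[0,0,0],"fingers":0.6},{"linear":[0,0,3],"twist":[0,0,0],"fingers":0.6},{"linear":[0,0,7],"twist":[0,0,0],"fingers":0.6},{"linear":[0,0,11],"twist":[0,0,0],"fingers":0.6},{"linear":[0,0,15],"twist":[0,0,0],"fingers":0.6},{"linear":[0,0,20],"twist":[0,0,0],"fingers":0.6}]'; python3 -c "
from h import *;s=arm.sense();print(s['eef_pos'],s['orientation'],s['joint_positions'])"
```

```text
time_s: 5.73
eef_pos: [0.4957, -0.0636, 0.4351]
orientation: [0.064, -3.14, -0.0]
contact_force: [1.0, -0.5, -0.6]
opening: 0.0514
grip_force: 0.0
[ 0.49567487 -0.06364571  0.43508153] [ 6.38291311e-02 -3.13974534e+00 -4.47549323e-05] [ 0.8057733   0.45876529 -1.06262485  1.85028116  0.44872777  1.10012838
  1.18681949]
```

```bash
python3 -m pendant '[{"linear":[0,-4,0],"twist":[0,0,-0.1],"fingers":0.6},{"linear":[0.5,-37.3,0],"twist":[0,0,-0.773],"fingers":0.6},{"linear":[0.5,-37.3,0],"twist":[0,0,-0.773],"fingers":0.6},{"linear":[0.5,-37.3,0],"twist":[0,0,-0.773],"fingers":0.6},{"linear":[0.5,-37.3,0],"twist":[0,0,-0.773],"fingers":0.6},{"linear":[0.5,-37.3,0],"twist":[0,0,-0.773],"fingers":0.6},{"linear":[0.5,-37.3,0],"twist":[0,0,-0.773],"fingers":0.6},{"linear":[0.5,-37.3,0],"twist":[0,0,-0.773],"fingers":0.6}]';  python3 -m pendant '[{"linear":[0,-4,0],"twist":[0,0,0],"fingers":0.6},{"linear":[0,-4,0],"twist":[0,0,0],"fingers":0.6},{"linear":[0,-4,0],"twist":[0,0,0],"fingers":0.6},{"linear":[0,-4,0],"twist":[0,0,0],"fingers":0.6}]'
python3 - <<'E'
from h import *
import pickle
s=arm.sense();print(s['eef_pos'],s['orientation'],s['joint_positions'])
d=pickle.load(open('c0.pkl','rb'))
print('mug',plane(d['top'],265+601/5-.4,175+132/5-.4,.096),plane(d['side'],230+396/3.8-.4,150+435/3.8-.4,.096))
c=cap('top')['color'][:,:,::-1];e=cap('side')['color'][:,:,::-1]
v=cv2.resize(c[175:265,265:425],(640,360),interpolation=2);w=cv2.resize(e[180:280,240:400],(384,240),interpolation=2)
o=np.zeros((600,640,3),np.uint8);o[:360]=v;o[360:,:384]=w;cv2.imwrite('pics/m2.png',o)
E
```

```text
time_s: 6.4
eef_pos: [0.5, -0.3974, 0.4335]
orientation: [-1.131, -2.93, 0.002]
contact_force: [-0.6, -0.1, 0.0]
opening: 0.0513
grip_force: 0.0
time_s: 6.73
eef_pos: [0.5007, -0.4349, 0.4331]
orientation: [-1.125, -2.933, -0.001]
contact_force: [0.4, 0.4, 0.1]
opening: 0.0515
grip_force: 0.0
[ 0.50067542 -0.43492617  0.4330872 ] [-1.12499290e+00 -2.93250190e+00 -1.08594965e-03] [ 1.07730776  0.65263847 -0.74990445  1.42965564  0.4527785   1.23704046
  1.12002376]
mug [ 0.61130037 -0.40973902  0.096     ] [ 0.61068858 -0.41079059  0.096     ]
```

View pics/m2.png

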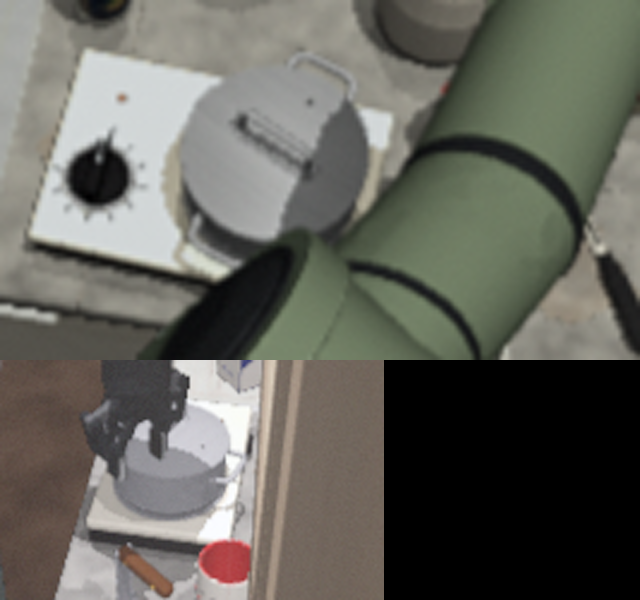

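Pointer now at the long mark: knob is at zero. The lifter grip is clear below the gripper. I'll go down on it.

```bash
python3 -m pendant '[{"linear":[0.15,0,-4],"twist":[0,0,0],"fingers":0.6},{"linear":[0.15,0,-8],"twist":[0,0,0],"fingers":0.6},{"linear":[0.15,0,-12],"twist":[0,0,0],"fingers":0.6},{"linear":[0.15,0,-15],"twist":[0,0,0],"fingers":0.6},{"linear":[0.15,0,-17.8],"twist":[0,0,0],"fingers":0.6},{"linear":[0.15,0,-17.8],"twist":[0,0,0],"fingers":0.6},{"linear":[0.15,0,-17.8],"twist":[0,0,0],"fingers":0},{"linear":[0.15,0,-17.8],"twist":[0,0,0],"fingers":0}]' 50;python3 -m pendant '[{"linear":[0,0,0],"twist":[0,0,0],"fingers":0},{"linear":[0,0,0],"twist":[0,0,0],"fingers":0},{"linear":[0,0,0],"twist":[0,0,0],"fingers":0},{"linear":[0,0,0],"twist":[0,0,0],"fingers":0}]' 50
```

```text
time_s: 7.5
eef_pos: [0.503, -0.4351, 0.2575]
orientation: [1.124, 2.932, -0.001]
contact_force: [1.4, -0.0, 0.4]
opening: 0.0283
grip_force: 0.0
time_s: 7.83
eef_pos: [0.5028, -0.4357, 0.2578]
orientation: [1.125, 2.93, -0.002]
contact_force: [-1.3, 0.1, 9.6]
opening: 0.019
grip_force: 50.5
```

```bash
python3 -m pendant '[{"linear":[0,0,2],"twist":[0,0,0],"fingers":0},{"linear":[0,0,5],"twist":[0,0,0],"fingers":0},{"linear":[0,0,9],"twist":[0,0,0],"fingers":0},{"linear":[0,0,13],"twist":[0,0,0],"fingers":0},{"linear":[0,0,17],"twist":[0,0,0],"fingers":0},{"linear":[0,0,21],"twist":[0,0,0],"fingers":0},{"linear":[0,0,24],"twist":[0,0,0],"fingers":0},{"linear":[0,0,24],"twist":[0,0,0],"fingers":0}]' 80;python3 -m pendant '[{"linear":[-1,3,0],"twist":[0,0,0.04],"fingers":0},{"linear":[-2,7,0],"twist":[0,0,0.1],"fingers":0},{"linear":[-3,11,0],"twist":[0,0,0.17],"fingers":0},{"linear":[-4,15,0],"twist":[0,0,0.22],"fingers":0},{"linear":[-5,19,0],"twist":[0,0,0.28],"fingers":0},{"linear":[-5.9,22,0],"twist":[0,0,0.323],"fingers":0},{"linear":[-5.9,24,0],"twist":[0,0,0.323],"fingers":0},{"linear":[-5.9,24,0],"twist":[0,0,0.323],"fingers":0}]'
python3 -m pendant '[{"linear":[0,0,0],"twist":[0,0,0],"fingers":0},{"linear":[0,0,0],"twist":[0,0,0],"fingers":0}]'
python3 - <<'E'
from h import *
s=arm.sense();print(s['eef_pos'],s['orientation'],s['joint_positions'])
c=cap('top')['color'][:,:,::-1];e=cap('side')['color'][:,:,::-1]
v=cv2.resize(c[175:255,275:375],None,fx=4,fy=4,interpolation=2);w=cv2.resize(e[130:280,230:360],None,fx=4,fy=4,interpolation=2)[:600]
o=np.zeros((600,800,3),np.uint8);o[:320,:400]=v;o[:,400:]=w[:,60:460];cv2.imwrite('pics/m3.png',o)
E
```

```text
time_s: 8.5
eef_pos: [0.5027, -0.4347, 0.5033]
orientation: [1.122, 2.924, -0.004]
contact_force: [0.1, -1.6, -1.8]
opening: 0.0182
grip_force: 78.8
time_s: 9.17
eef_pos: [0.4428, -0.191, 0.4965]
orientation: [0.632, 3.076, -0.003]
contact_force: [-0.0, -0.7, -2.2]
opening: 0.0187
grip_force: 78.8
time_s: 9.33
eef_pos: [0.4431, -0.1958, 0.4957]
orientation: [0.64, 3.075, -0.001]
contact_force: [-0.7, -1.0, -2.5]
opening: 0.0184
grip_force: 78.8
[ 0.44313661 -0.19580284  0.49565818] [ 6.40126625e-01  3.07515804e+00 -1.33955410e-03] [ 1.07622873  0.31820152 -0.97797678  1.80315532  0.2865153   1.17111575
  1.16865073]
```

View pics/m3.png

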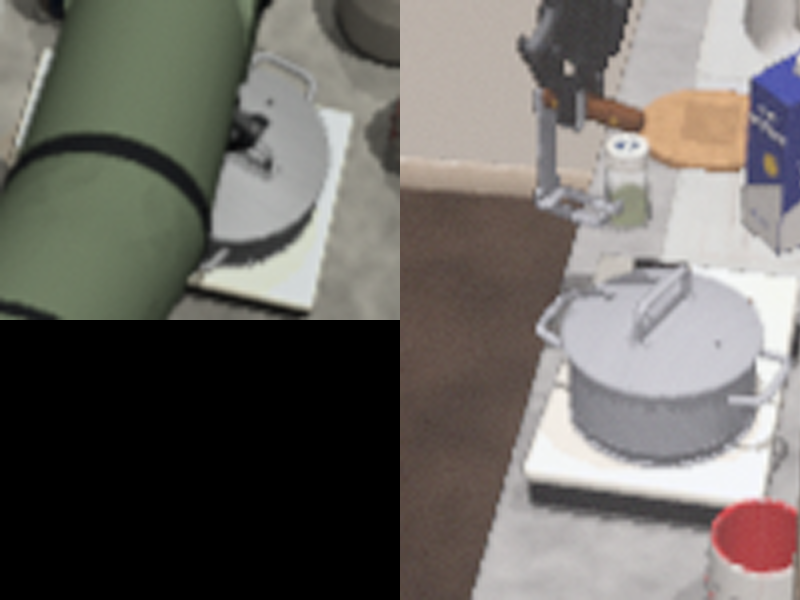

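Side view: lifter level, its tips pointing into the picture at (615,213), heel at (550,207). The loop runs from (640,335) to (688,275) in the crop. I'll hold those pixels against predictions.

Run:
```python
from h import *
c=cap('side')
U=lambda X:[(proj(c,X)[0]-230+.37)*4+340,(proj(c,X)[1]-130+.37)*4]
a=np.radians(-23.5);x=np.array([np.cos(a),np.sin(a),0]);y=np.array([-x[1],x[0],0])
o=np.array([.4431,-.1958,.238])
for n,p in(('tipR',o+.0285*x-.018*y+[0,0,.012]),('tipL',o+.0285*x+.018*y+[0,0,.012]),('heelR',o-.037*x-.018*y),('grip back',o-.04*x+[0,0,.1]),('grip front',o+.056*x+[0,0,.1])):print(n,np.round(U(p)))
L=np.array([.513,-.2255,.189])
for s in(-.032,.032):print('loop',np.round(U(L+s*y)))
for k in range(4): print('lid',np.round(U(np.array([.513,-.2255,.138])+.0865*np.array([np.cos(k*np.pi/2),np.sin(k*np.pi/2),0]))))
P=lambda X,Y,z:plane(c,(X-340)/4+230-.37,Y/4+130-.37,z)
for q in[(640,330),(686,270)]:print(P(*q,.189))
```

```text
tipR [598. 218.]
tipL [621. 197.]
heelR [531. 207.]
grip back [536.  91.]
grip front [639. 124.]
loop [640. 305.]
loop [679. 265.]
lid [760. 341.]
lid [670. 273.]
lid [558. 325.]
lid [646. 400.]
[ 0.50462255 -0.28653262  0.189     ]
[ 0.53265922 -0.20169246  0.189     ]
```

Lifter and loop pixels both sit about one pixel to the right of prediction, a shared calibration bias, so the relative offset holds. I'll descend and slide the fork in slowly.

```bash
python3 -m pendant '[{"linear":[0,0,-2.5],"twist":[0,0,0],"fingers":0},{"linear":[0,0,-5],"twist":[0,0,0],"fingers":0},{"linear":[0,0,-7],"twist":[0,0,0],"fingers":0},{"linear":[0,0,-7.7],"twist":[0,0,0],"fingers":0},{"linear":[0,0,-7.7],"twist":[0,0,0],"fingers":0},{"linear":[0,0,-7.7],"twist":[0,0,0],"fingers":0}]' 80; python3 -m pendant '[{"linear":[0.9,-0.38,0],"twist":[0,0,0],"fingers":0},{"linear":[1.8,-0.76,0],"twist":[0,0,0],"fingers":0},{"linear":[2.7,-1.13,0],"twist":[0,0,0],"fingers":0},{"linear":[3.3,-1.4,0],"twist":[0,0,0],"fingers":0},{"linear":[3.9,-1.65,0],"twist":[0,0,0],"fingers":0},{"linear":[4.5,-1.9,0],"twist":[0,0,0],"fingers":0},{"linear":[4.5,-1.9,0],"twist":[0,0,0],"fingers":0}]'
```

```text
time_s: 9.98
eef_pos: [0.4436, -0.1955, 0.4189]
orientation: [0.639, 3.076, 0.001]
contact_force: [-0.2, 0.2, -1.4]
opening: 0.0185
grip_force: 78.6
time_s: 10.57
eef_pos: [0.4892, -0.2147, 0.4182]
orientation: [0.639, 3.076, 0.001]
contact_force: [-0.5, -0.3, -2.3]
opening: 0.0185
grip_force: 78.8
```

```bash
python3 -m pendant '[{"linear":[0.7,-0.3,0],"twist":[0,0,0],"fingers":0},{"linear":[1.4,-0.6,0],"twist":[0,0,0],"fingers":0},{"linear":[2,-0.85,0],"twist":[0,0,0],"fingers":0},{"linear":[2.5,-1.1,0],"twist":[0,0,0],"fingers":0},{"linear":[2.5,-1.1,0],"twist":[0,0,0],"fingers":0}]'; python3 -m pendant '[{"linear":[0,0,0.4],"twist":[0,0,0],"fingers":0},{"linear":[0,0,0.8],"twist":[0,0,0],"fingers":0},{"linear":[0,0,1.2],"twist":[0,0,0],"fingers":0},{"linear":[0,0,1.5],"twist":[0,0,0],"fingers":0},{"linear":[0,0,1.7],"twist":[0,0,0],"fingers":0},{"linear":[0,0,1.7],"twist":[0,0,0],"fingers":0}]'; python3 -c "
from h import *;s=arm.sense();print(s['moment'],s['contact_force'])"
```

```text
time_s: 10.98
eef_pos: [0.5141, -0.2258, 0.4182]
orientation: [0.639, 3.076, 0.001]
contact_force: [-0.8, 0.4, -2.2]
opening: 0.0185
grip_force: 78.8
time_s: 11.48
eef_pos: [0.5131, -0.2254, 0.4357]
orientation: [0.64, 3.076, -0.001]
contact_force: [0.1, -0.6, -6.7]
opening: 0.0187
grip_force: 78.5
[ 0.03218561 -0.00207277  0.0265852 ] [ 0.08300737 -0.62103861 -6.65571431]
```

```bash
python3 -m pendant '[{"linear":[0,0,0.5],"twist":[0,0,0],"fingers":0},{"linear":[0,0,1.2],"twist":[0,0,0],"fingers":0},{"linear":[0,0,2],"twist":[0,0,0],"fingers":0},{"linear":[0,0,3],"twist":[0,0,0],"fingers":0},{"linear":[0,0,4],"twist":[0,0,0],"fingers":0},{"linear":[0,0,5],"twist":[0,0,0],"fingers":0},{"linear":[0,0,5.8],"twist":[0,0,0],"fingers":0},{"linear":[0,0,6.4],"twist":[0,0,0],"fingers":0}]'; python3 -m pendant '[{"linear":[0,0,0.8],"twist":[0,0,0],"fingers":0},{"linear":[0,0,1.8],"twist":[0,0,0],"fingers":0},{"linear":[0,0,2.8],"twist":[0,0,0],"fingers":0},{"linear":[0,0,3.8],"twist":[0,0,0],"fingers":0},{"linear":[0,0,4.7],"twist":[0,0,0],"fingers":0},{"linear":[0,0,5.5],"twist":[0,0,0],"fingers":0},{"linear":[0,0,5.9],"twist":[0,0,0],"fingers":0},{"linear":[0,0,6],"twist":[0,0,0],"fingers":0}]'; python3 -c "
from h import *;s=arm.sense();print(s['moment'],s['contact_force'],s['joint_positions'])
cap('side','x.png');v=cv2.imread('pics/x.png')[60:260,230:380];cv2.imwrite('pics/m4.png',cv2.resize(v,None,fx=3,fy=3,interpolation=2))"
```

```text
time_s: 12.15
eef_pos: [0.5133, -0.2253, 0.5007]
orientation: [0.639, 3.075, -0.0]
contact_force: [-0.3, 0.6, -6.4]
opening: 0.0186
grip_force: 78.5
time_s: 12.82
eef_pos: [0.5133, -0.2253, 0.5601]
orientation: [0.639, 3.075, -0.0]
contact_force: [0.3, 0.2, -5.5]
opening: 0.0184
grip_force: 78.5
[-0.01002006  0.039665    0.05726947] [ 0.33234339  0.21501651 -5.53143486] [ 0.96703175  0.41092024 -0.9361259   1.51827829  0.33408531  1.3805392
  1.16850948]
```

View pics/m4.png

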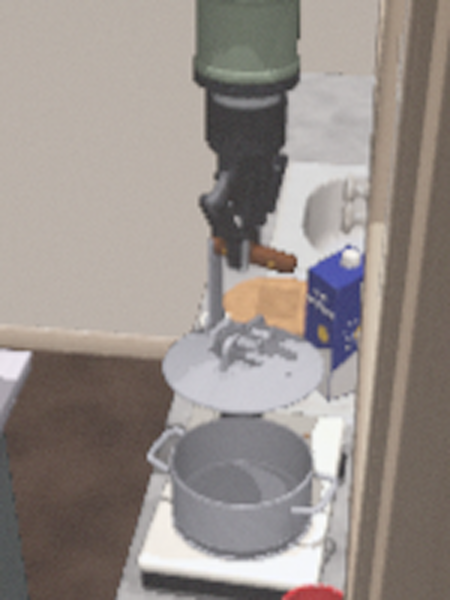

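Lid hangs level on the fork at (245,365), high enough to pass over the carton. Carrying it over to the trivet.

```bash
python3 -m pendant '[{"linear":[0,0.5,0],"twist":[0,0,0],"fingers":0},{"linear":[0,1.5,0],"twist":[0,0,0.02],"fingers":0},{"linear":[0,3,0],"twist":[0,0,0.04],"fingers":0},{"linear":[-0.1,5,0],"twist":[0,0,0.06],"fingers":0},{"linear":[-0.1,7.5,0],"twist":[0,0,0.09],"fingers":0},{"linear":[-0.1,10,0],"twist":[0,0,0.12],"fingers":0},{"linear":[-0.2,12.5,0],"twist":[0,0,0.15],"fingers":0},{"linear":[-0.2,15,0],"twist":[0,0,0.18],"fingers":0}]'; python3 -m pendant '[{"linear":[0,2.5,0],"twist":[0,0,0.03],"fingers":0},{"linear":[0,5,0],"twist":[0,0,0.06],"fingers":0},{"linear":[0,7.5,0],"twist":[0,0,0.09],"fingers":0},{"linear":[-0.1,10,0],"twist":[0,0,0.12],"fingers":0},{"linear":[-0.1,12.5,0],"twist":[0,0,0.15],"fingers":0},{"linear":[-0.1,15,0],"twist":[0,0,0.18],"fingers":0},{"linear":[-0.2,17.5,0],"twist":[0,0,0.21],"fingers":0},{"linear":[-0.2,20,0],"twist":[0,0,0.24],"fingers":0}]';python3 -m pendant '[{"linear":[0,2.5,0],"twist":[0,0,0.03],"fingers":0},{"linear":[0,5,0],"twist":[0,0,0.06],"fingers":0},{"linear":[0,7.5,0],"twist":[0,0,0.09],"fingers":0},{"linear":[-0.1,10,0],"twist":[0,0,0.12],"fingers":0},{"linear":[-0.1,12.5,0],"twist":[0,0,0.15],"fingers":0},{"linear":[-0.1,15,0],"twist":[0,0,0.16],"fingers":0},{"linear":[-0.2,17,0],"twist":[0,0,0.17],"fingers":0},{"linear":[-0.2,18.5,0],"twist":[0,0,0.18],"fingers":0}]';python3 -m pendant '[{"linear":[0,0.7,0],"twist":[0,0,0],"fingers":0},{"linear":[0,1.1,0],"twist":[0,0,0],"fingers":0},{"linear":[0,1.1,0],"twist":[0,0,0],"fingers":0},{"linear":[0,1.1,0],"twist":[0,0,0],"fingers":0}]'; python3 -c "
from h import *;s=arm.sense();print(s['moment'],s['contact_force'],s['joint_positions'])"
```

```text
time_s: 13.53
eef_pos: [0.5105, -0.0716, 0.5596]
orientation: [0.352, 3.122, -0.0]
contact_force: [0.3, -0.6, -6.2]
opening: 0.0188
grip_force: 78.6
time_s: 14.2
eef_pos: [0.5075, 0.1281, 0.5596]
orientation: [-0.024, 3.141, -0.0]
contact_force: [0.7, 0.3, -6.1]
opening: 0.0187
grip_force: 78.6
time_s: 14.87
eef_pos: [0.5045, 0.3135, 0.5597]
orientation: [0.308, -3.126, -0.002]
contact_force: [0.5, -0.4, -6.0]
opening: 0.0185
grip_force: 78.6
time_s: 15.2
eef_pos: [0.507, 0.3204, 0.5594]
orientation: [-0.298, 3.127, -0.001]
contact_force: [-0.2, -0.5, -6.3]
opening: 0.0189
grip_force: 78.7
[-0.01182927 -0.00679163  0.02735809] [-0.19433659 -0.54463038 -6.33434028] [ 0.01911441  0.54366584 -1.09210585  1.41333782  0.48009166  1.46984899
  0.70166564]
```

```bash
python3 -m pendant '[{"linear":[0,0,-0.7],"twist":[0,0,0],"fingers":0},{"linear":[0,0,-2],"twist":[0,0,0],"fingers":0},{"linear":[0,0,-4],"twist":[0,0,0],"fingers":0},{"linear":[0,0,-6],"twist":[0,0,0],"fingers":0},{"linear":[0,0,-8],"twist":[0,0,0],"fingers":0},{"linear":[0,0,-10],"twist":[0,0,0],"fingers":0},{"linear":[0,0,-12],"twist":[0,0,0],"fingers":0},{"linear":[0,0,-14],"twist":[0,0,0],"fingers":0}]'; python3 -m pendant '[{"linear":[0,0,-1.5],"twist":[0,0,0],"fingers":0},{"linear":[0,0,-3],"twist":[0,0,0],"fingers":0},{"linear":[0,0,-4.3],"twist":[0,0,0],"fingers":0},{"linear":[0,0,-5.4],"twist":[0,0,0],"fingers":0},{"linear":[0,0,-6.4],"twist":[0,0,0],"fingers":0},{"linear":[0,0,-7],"twist":[0,0,0],"fingers":0},{"linear":[0,0,-7.4],"twist":[0,0,0],"fingers":0},{"linear":[0,0,-7.6],"twist":[0,0,0],"fingers":0}]';python3 -m pendant '[{"linear":[0,0,0],"twist":[0,0,0],"fingers":0},{"linear":[0,0,0],"twist":[0,0,0],"fingers":0}]'
```

```text
time_s: 15.87
eef_pos: [0.5074, 0.3195, 0.418]
orientation: [0.296, -3.128, 0.001]
contact_force: [0.6, 0.4, -5.9]
opening: 0.0185
grip_force: 78.7
time_s: 16.53
eef_pos: [0.5072, 0.3207, 0.343]
orientation: [0.298, -3.127, -0.0]
contact_force: [-0.3, -0.0, -6.2]
opening: 0.0188
grip_force: 78.7
time_s: 16.7
eef_pos: [0.5073, 0.3208, 0.3438]
orientation: [-0.298, 3.127, 0.0]
contact_force: [0.8, -1.0, -6.0]
opening: 0.0184
grip_force: 78.7
```

```bash
python3 -m pendant '[{"linear":[0,0,-0.5],"twist":[0,0,0],"fingers":0},{"linear":[0,0,-1],"twist":[0,0,0],"fingers":0},{"linear":[0,0,-1.4],"twist":[0,0,0],"fingers":0},{"linear":[0,0,-1.7],"twist":[0,0,0],"fingers":0},{"linear":[0,0,-2],"twist":[0,0,0],"fingers":0},{"linear":[0,0,-2.3],"twist":[0,0,0],"fingers":0},{"linear":[0,0,-2.6],"twist":[0,0,0],"fingers":0},{"linear":[0,0,-2.9],"twist":[0,0,0],"fingers":0}]'; python3 -m pendant '[{"linear":[0,0,-0.3],"twist":[0,0,0],"fingers":0},{"linear":[0,0,-0.6],"twist":[0,0,0],"fingers":0},{"linear":[0,0,-0.9],"twist":[0,0,0],"fingers":0},{"linear":[0,0,-1],"twist":[0,0,0],"fingers":0},{"linear":[0,0,-1],"twist":[0,0,0],"fingers":0},{"linear":[0,0,-1],"twist":[0,0,0],"fingers":0}]'
```

```text
time_s: 17.37
eef_pos: [0.5073, 0.3208, 0.3143]
orientation: [-0.298, 3.127, 0.0]
contact_force: [-0.0, 0.0, -2.0]
opening: 0.0185
grip_force: 79.3
time_s: 17.87
eef_pos: [0.5072, 0.3207, 0.3044]
orientation: [-0.298, 3.127, 0.0]
contact_force: [-0.4, -0.1, -1.3]
opening: 0.0186
grip_force: 79.3
```

Load is off, so the lid rests on the trivet. Backing the fork out.

```bash
python3 -m pendant '[{"linear":[-0.5,-0.1,0],"twist":[0,0,0],"fingers":0},{"linear":[-1.3,-0.25,0],"twist":[0,0,0],"fingers":0},{"linear":[-2.2,-0.42,0],"twist":[0,0,0],"fingers":0},{"linear":[-3.2,-0.61,0],"twist":[0,0,0],"fingers":0},{"linear":[-4.2,-0.8,0],"twist":[0,0,0],"fingers":0},{"linear":[-5.2,-1,0],"twist":[0,0,0],"fingers":0},{"linear":[-6.2,-1.2,0],"twist":[0,0,0],"fingers":0},{"linear":[-7.2,-1.4,0],"twist":[0,0,0],"fingers":0}]'; python3 -m pendant '[{"linear":[0,0,0],"twist":[0,0,0],"fingers":0},{"linear":[0,0,2],"twist":[0,0,0],"fingers":0},{"linear":[0,0,5],"twist":[0,0,0],"fingers":0},{"linear":[0,0,9],"twist":[0,0,0],"fingers":0},{"linear":[0,0,13],"twist":[0,0,0],"fingers":0},{"linear":[0,0,17],"twist":[0,0,0],"fingers":0},{"linear":[0,0,21],"twist":[0,0,0],"fingers":0},{"linear":[0,0,25],"twist":[0,0,0],"fingers":0}]'
```

```text
time_s: 18.53
eef_pos: [0.4341, 0.3064, 0.3044]
orientation: [-0.298, 3.127, -0.0]
contact_force: [0.8, -0.1, -2.2]
opening: 0.0185
grip_force: 79.3
time_s: 19.2
eef_pos: [0.4348, 0.3064, 0.5565]
orientation: [-0.299, 3.127, 0.0]
contact_force: [0.5, -0.0, -2.5]
opening: 0.0187
grip_force: 79.2
```

```bash
python3 -m pendant '[{"linear":[0,-1.5,0],"twist":[0,0,-0.02],"fingers":0},{"linear":[0.5,-5,0],"twist":[0,0,-0.06],"fingers":0},{"linear":[1,-8,0],"twist":[0,0,-0.1],"fingers":0},{"linear":[1.5,-12,0],"twist":[0,0,-0.15],"fingers":0},{"linear":[2,-16,0],"twist":[0,0,-0.2],"fingers":0},{"linear":[2.5,-20,0],"twist":[0,0,-0.25],"fingers":0},{"linear":[3,-23.5,0],"twist":[0,0,-0.3],"fingers":0},{"linear":[3.4,-27,0],"twist":[0,0,-0.35],"fingers":0}]'; python3 -m pendant '[{"linear":[0.5,-3.5,0],"twist":[0,0,-0.05],"fingers":0},{"linear":[1,-7,0],"twist":[0,0,-0.1],"fingers":0},{"linear":[1.4,-10.5,0],"twist":[0,0,-0.15],"fingers":0},{"linear":[1.8,-14,0],"twist":[0,0,-0.2],"fingers":0},{"linear":[2.2,-17.5,0],"twist":[0,0,-0.25],"fingers":0},{"linear":[2.6,-21,0],"twist":[0,0,-0.3],"fingers":0},{"linear":[3,-24.5,0],"twist":[0,0,-0.35],"fingers":0},{"linear":[3.4,-28,0],"twist":[0,0,-0.4],"fingers":0}]'; python3 -m pendant '[{"linear":[0,-3.5,0],"twist":[0,0,-0.03],"fingers":0},{"linear":[0,-7,0],"twist":[0,0,-0.07],"fingers":0},{"linear":[0,-10.5,0],"twist":[0,0,-0.11],"fingers":0},{"linear":[0,-14,0],"twist":[0,0,-0.15],"fingers":0},{"linear":[0,-17,0],"twist":[0,0,-0.173],"fingers":0},{"linear":[0,-19.2,0],"twist":[0,0,-0.173],"fingers":0},{"linear":[0,-19.2,0],"twist":[0,0,-0.173],"fingers":0},{"linear":[0,-19.2,0],"twist":[0,0,-0.173],"fingers":0}]'
```

```text
time_s: 19.87
eef_pos: [0.4691, 0.0345, 0.5545]
orientation: [0.256, 3.13, -0.001]
contact_force: [0.8, -0.0, -2.8]
opening: 0.0187
grip_force: 79.4
time_s: 20.53
eef_pos: [0.503, -0.2452, 0.5544]
orientation: [0.872, 3.018, -0.001]
contact_force: [1.5, 0.3, -2.1]
opening: 0.0185
grip_force: 79.3
time_s: 21.2
eef_pos: [0.503, -0.4365, 0.5535]
orientation: [-1.128, -2.931, -0.001]
contact_force: [0.5, 0.4, -2.9]
opening: 0.0188
grip_force: 79.3
```

Now down onto the worktop: contact is expected near TCP z 0.258, about 29.5 cm below.

```bash
python3 -m pendant '[{"linear":[0,0,-4],"twist":[0,0,0],"fingers":0},{"linear":[0,0,-8],"twist":[0,0,0],"fingers":0},{"linear":[0,0,-12],"twist":[0,0,0],"fingers":0},{"linear":[0,0,-16],"twist":[0,0,0],"fingers":0},{"linear":[0,0,-20],"twist":[0,0,0],"fingers":0},{"linear":[0,0,-23],"twist":[0,0,0],"fingers":0},{"linear":[0,0,-25.5],"twist":[0,0,0],"fingers":0},{"linear":[0,0,-27],"twist":[0,0,0],"fingers":0}]'; python3 -m pendant '[{"linear":[0,0,-0.7],"twist":[0,0,0],"fingers":0},{"linear":[0,0,-1.2],"twist":[0,0,0],"fingers":0},{"linear":[0,0,-1.7],"twist":[0,0,0],"fingers":0},{"linear":[0,0,-2.1],"twist":[0,0,0],"fingers":0},{"linear":[0,0,-2.4],"twist":[0,0,0],"fingers":0},{"linear":[0,0,-2.4],"twist":[0,0,0],"fingers":0}]'
```

```text
time_s: 21.87
eef_pos: [0.5029, -0.4342, 0.2817]
orientation: [-1.123, -2.931, -0.002]
contact_force: [-0.4, 0.2, -1.7]
opening: 0.0185
grip_force: 79.3
time_s: 22.37
eef_pos: [0.5033, -0.4354, 0.2605]
orientation: [1.126, 2.933, -0.0]
contact_force: [-0.1, 0.3, -2.0]
opening: 0.0184
grip_force: 79.3
```

```bash
python3 -m pendant '[{"linear":[0,0,-0.1],"twist":[0,0,0],"fingers":0},{"linear":[0,0,-0.2],"twist":[0,0,0],"fingers":0},{"linear":[0,0,-0.3],"twist":[0,0,0],"fingers":0},{"linear":[0,0,-0.35],"twist":[0,0,0],"fingers":0},{"linear":[0,0,-0.35],"twist":[0,0,0],"fingers":0}]'
```

```text
time_s: 22.78
eef_pos: [0.5034, -0.4355, 0.2579]
orientation: [1.126, 2.932, -0.001]
contact_force: [-4.8, 1.1, 11.0]
opening: 0.0187
grip_force: 81.1
```

Contact at 0.258, as expected. Release and rise.

```bash
python3 -m pendant '[{"linear":[0,0,0.05],"twist":[0,0,0],"fingers":0.6},{"linear":[0,0,0.05],"twist":[0,0,0],"fingers":0.6},{"linear":[0,0,0.05],"twist":[0,0,0],"fingers":0.6},{"linear":[0,0,0.05],"twist":[0,0,0],"fingers":0.6},{"linear":[0,0,2],"twist":[0,0,0],"fingers":0.6},{"linear":[0,0,6],"twist":[0,0,0],"fingers":0.6},{"linear":[0,0,10],"twist":[0,0,0],"fingers":0.6},{"linear":[0,0,14],"twist":[0,0,0],"fingers":0.6}]'; python3 -m pendant '[{"linear":[-4,0,2],"twist":[0,0,0],"fingers":0.6},{"linear":[-8,0,2],"twist":[0,0,0],"fingers":0.6},{"linear":[-8,0,2],"twist":[0,0,0],"fingers":0.6},{"linear":[-8,0,2],"twist":[0,0,0],"fingers":0.6},{"linear":[-8,0,2],"twist":[0,0,0],"fingers":0.6},{"linear":[-8,0,2],"twist":[0,0,0],"fingers":0.6}]'
python3 - <<'E'
from h import *
c=cap('top')['color'][:,:,::-1];e=cap('side')['color'][:,:,::-1]
o=np.zeros((600,800,3),np.uint8);o[:300,:]=cv2.resize(c[160:265,160:440],(800,300),interpolation=2)
o[300:,:]=cv2.resize(e[130:310,200:440],(400,300),interpolation=2).repeat(2,1)[:,:800];cv2.imwrite('pics/end.png',o)
E
```

```text
time_s: 23.45
eef_pos: [0.5031, -0.4351, 0.3984]
orientation: [-1.125, -2.933, -0.001]
contact_force: [-0.1, -0.6, 0.2]
opening: 0.0514
grip_force: 0.0
time_s: 23.95
eef_pos: [0.424, -0.4351, 0.4167]
orientation: [1.124, 2.933, 0.001]
contact_force: [0.2, 0.4, 0.1]
opening: 0.051
grip_force: 0.0
```

View pics/end.png

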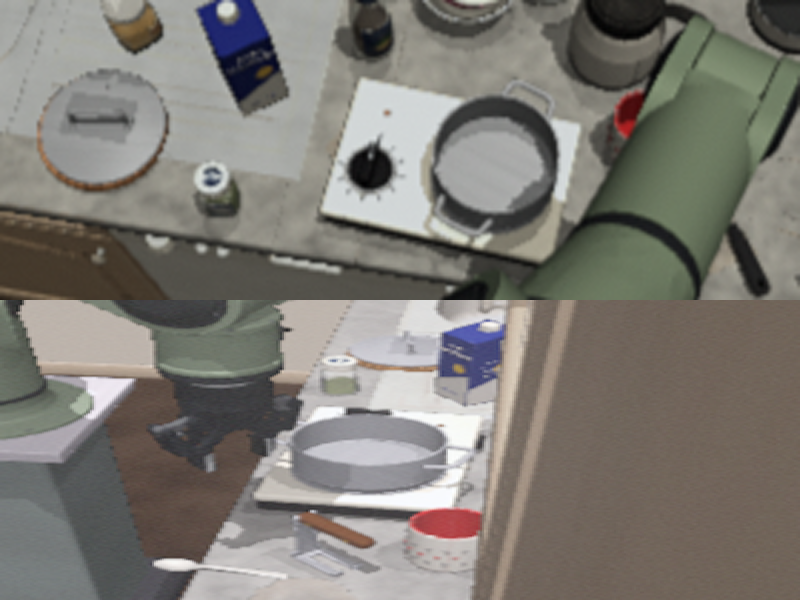

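The lid lies flat and centred on the trivet at (103,128), the knob points to the long mark, and the lifter stands upright at (335,540). The pot and the bystanders haven't moved.

```bash
python3 -c "
from workcell import arm;print(arm.job_done())"
```

```text
the job is handed in; nothing more can be done
None
```

The job is handed in at about 24 s of the 72 s allowed: final pictures show the knob at its zero mark, the lid flat, loop up and centred on the trivet, and the lifter upright on the worktop, with pot and bystanders looking unmoved; the hand-in call returned no verdict.

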